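# Lock the jam nut of a bench height stop

## Task

The bolt of the height stop in the steel bracket has just been set against the aluminium setting bar. Screw the jam nut on it down (clockwise from above) and tighten it firmly against the steel pad on the bracket so that the setting is locked, without the bolt turning along with it. Then slide the setting bar out from under the bolt and lay it flat in the wooden tray, leaving the other things on the bench where they are.

Things in the scene. Friction and masses are not known exactly. Their poses are not given: they have to be found in the camera images.
- bracket: Dark steel C-bracket fixed to the bench. Foot plate x -60 to 90, y +-45, 15 mm thick; column x 45 to 85, y +-35; arm x -25 to 85, y +-28, underside 59, top 83 mm above the bench. Round the bolt a bright steel packing pad 52 x 52 mm lies fixed on the arm, 4 to 8.5 mm thick, different each time: the nut's seat. Origin on the bench below the bolt's axis; z up, open to -x.
- stop_bolt (a joint): Angle (rad) of the stop bolt, 0 at the start, growing clockwise from above. A vertical threaded rod 24 mm thick, slotted top 129 mm and foot 47 mm above the bench, 2 mm over the bar. Held by friction only: it turns along with a nut that is over-tightened (see seat). The setting is spoilt beyond 0.1 rad.
- jam_nut: Steel hexagon nut on the bolt, 40 mm across flats, 20 mm high. Origin on the bolt's axis at the nut's underside, z up; two flats face its +y and -y, the others follow every 60 degrees. Right-hand multi-start thread, sinks 10 mm per clockwise turn. Starts 0.8 to 7 mm above the pad, at any angle. Turns easily (0.06 N m) until it meets the pad; see seat.
- seat (a point): Point on the bolt's axis 87 mm above the bench; the pad's top, where the nut lands, is 0 to 4.5 mm above it. About 0.65 rad past first touch the nut is locked (over 45 N) and stays so when let go; 0.7 to 0.9 rad is best, past 1 rad (95 N) the bolt turns along. A held nut at rest gives a steady moment while free; from touch on this strays by 0.1 to 0.6 N m, either way as it sticks.
- setting_bar: Loose plain aluminium bar 20 (x) x 140 (y) x 30 mm (z), 0.2 kg, on the bracket's foot plate under the bolt. About 120 mm stick out to the bracket's -y side, 15 mm above the bench. Origin at the centre of its underside. Hold it near its -y end, clear of nut and bolt; slide it lengthwise until clear of the arm, then lift.
- tray: Shallow open wooden tray fixed to the bench, 120 (x) x 210 (y) mm outside, walls 6 mm thick and 16 mm high, floor 6 mm thick. Origin at the centre of its underside.
- spare_nut: Loose smaller hexagon nut, 30 mm across flats, 14 mm high, on the bench. A bystander.
- washer: Loose dark steel washer, 44 mm across, 5 mm high, on the bench. A bystander.
- screwdriver: Screwdriver lying on the bench. A bystander.
- hammer: Hammer lying on the bench. A bystander.
- glue_bottle: White plastic bottle 60 mm across, 170 mm high, standing on the bench. A bystander.
- offcut: Wood offcut 90 x 50 x 28 mm on the bench. A bystander.
- tin: Open steel tin 74 mm across, 100 mm high, standing on the bench. A bystander.
Not all that is in view belongs to the job. Leave any purple or yellow look-alike of the bracket alone.

How it is judged:
By the outcome, as a careful person would: the job done as asked, in the order asked, and still so for the second after the job is handed in, with the robot touching nothing.
It also fails if it takes over 72 s, if anything falls off the work surface, if the arm or the gripper's body presses on something with over 40 N, if the wrist force passes 120 N, or if a joint passes its speed limit or range.

## Robot

A 6-joint arm with a two-finger parallel gripper is mounted at the origin on the work surface. World frame = base frame: x ahead of the robot, y to its left, z up, the work surface at z = 0. Lengths are in mm, angles in rad, forces in N, time in s.
With the tool pointing down it reaches from about 350 to 975 mm from the base axis. Payload 7.1 kg.
Tool frame: the origin (TCP) lies between the finger pads; the fingertips stand 19 mm ahead of it and the grasp point (between the pads) is the TCP; z points along the fingers, y is the line along which they close (so a half turn about z gives the same grasp; the last joint's range is limited). The gripper opens to 88 mm and grips with 3 to 60 N. Pads are 20 mm wide; open, the fingers measure 115 mm over their backs; the gripper's body (75 mm by 178 mm) begins 61 mm behind the grasp point.
Start: joints at [-1.298, 0.423, 1.63, -0, 1.089, -0.019], TCP at [179.816, -598.558, 241.675] pointing down, gripper open.
Joint ranges: [-3, 3], [-0.9, 2.11], [0.09, 2.58], [-1.31, 4.45], [0.11, 2.69], [-2.54, 2.54]. Speed limits (rad/s): [2.39, 2.39, 3.01, 3.14, 3.14, 3.14].

## Interface

Orientations are given as a rotation vector (axis times angle).
In Python, from workcell import ctrl gives the robot as it stands.
- The arm moves only by the tool arm_command, never from a script. Its argument "series" is a list of rows, each an object with "linear": the shift along the tool's x, y, z in m, a list of three; "turn": the turn about the tool's z in rad. A call has 1 to 10 rows; each row shifts and turns the commanded pose from where the row before left it, along the tool's axes as they then stand; what a row does not reach is not made up. A row lasts 1/10 s, in which the tool goes at most 50 mm and 8.59 degrees, less where a joint would pass 70% of its speed; a pose out of reach is approached as far as the arm can. A call with a gripper value outside its range is refused whole. "jaw" is the opening, from -1 (shut) to 1 (fully open), set as the call begins (left out, the last holds). The fingers move at their own pace and stop on an object; the grip force is fixed at half the most. Time passes only in rows, so rows that do not move let the fingers close. It gives the time, the measured TCP pose, the force, the opening and the grip force at its end, in the units of the state.
- ctrl.get_obs(): the state, without advancing time (a new reading comes with each control period).
- ctrl.get_image(name): name is "scene" or "side" or "wrist"; returns a dict with "frame" (400x640x3 uint8, blue, green, red), "fx", "fy", "cx", "cy" (pixels), "rvec" (rotation vector, rad) and "tvec" (3), from world to camera coordinates, as OpenCV has them. Camera axes: x right, y down, z forward; pixel columns grow to the right and rows downward; lengths in mm; the calibration is good to about 2 mm. The wrist camera is an equidistant fisheye: a pixel r from the principal point sees the ray r / f radians off the axis. A picture is of the moment at which its call begins. There is no depth.
- ctrl.close_job(): hands the job in; it is judged then, once.
The state is a dict: "t": time; "qpos": joint angles; "qvel": joint speeds; "joint_torque": joint torques, N m; "ee_pos": TCP position; "orientation": TCP orientation; "ft_force": force on the tool from outside, world axes, zero at the start; "moment": the same for the moment, N m; "width": finger opening in mm; "grasp_force": force on a finger pad.
Only numpy, scipy, OpenCV 4.12 (cv2) and the standard library are available. Lean on these libraries where they do the work, as an engineer would, in place of code of your own. Each camera call takes 0.05 s, during which the arm holds its last target. There are 200 camera calls.

## Working session

There is one attempt and no reset: what is moved stays moved. The work goes in short steps, Python scripts to look and compute and a tool call to move; the robot and the scene stay as the last step left them, time stands still between calls to the robot, and variables do not carry over. Pictures are saved under pics/ and viewed, at most 11 in all, crops included, and the job is handed in when it is done.

Besides the shell and the picture viewer there is one more tool, called after "Call:" by a JSON object that holds its "method" and its "body". arm_command: Moves the arm, as the interface text tells. Its arguments: {"type":"object","properties":{"series":{"type":"array"},"jaw":{"type":"number"}},"required":["series"]}

```bash
ls; mkdir -p pics
python3 - <<'E'
from workcell import ctrl
import cv2
for n in ("scene","side","wrist"):
    d=ctrl.get_image(n); cv2.imwrite(f"pics/{n}0.png",d["frame"])
    print(n,d["fx"],d["fy"],d["cx"],d["cy"],d["rvec"],d["tvec"])
print(ctrl.get_obs())
E
```

```text
pics
scene 493.7360231341139 493.7360231341139 314.7506298343126 200.62417819804034 [ 0.9221926   2.66617175 -0.82956003] [ 364.46206643 -256.58518379 1607.22162845]
side 418.81153317085807 418.81153317085807 310.6710013632232 190.76129802281346 [ 0.16481271 -2.65510839  1.52746576] [ 539.04960248   78.21511031 1147.16945224]
wrist 309.70691628693146 309.70691628693146 321.3033671436045 198.1187160136621 [-2.33832894  1.74048853  0.24044061] [-624.07047335  -31.83197379  391.18314034]
{'t': 0.15, 'qpos': array([-1.29798968e+00,  4.23661049e-01,  1.63051511e+00, -2.89481683e-06,
        1.08856809e+00, -1.90166654e-02]), 'qvel': array([ 0.00154742, -0.00141088, -0.00196352,  0.00098203, -0.00083253,
       -0.0017959 ]), 'joint_torque': array([-5.38366237e-05, -5.44984138e+01, -2.73919004e+01,  6.43482129e-02,
        2.04172562e-02, -7.32671651e-05]), 'ee_pos': array([ 179.71634544, -598.18027509,  241.08264241]), 'orientation': array([-3.10707917e+00, -4.56606201e-01,  2.32837664e-04]), 'ft_force': array([-0.24349592, -0.52221428, -0.78102121]), 'moment': array([ 0.00820589,  0.00206425, -0.03630992]), 'grasp_force': 0.0, 'width': 87.68696937362013}
```

View pics/scene0.png

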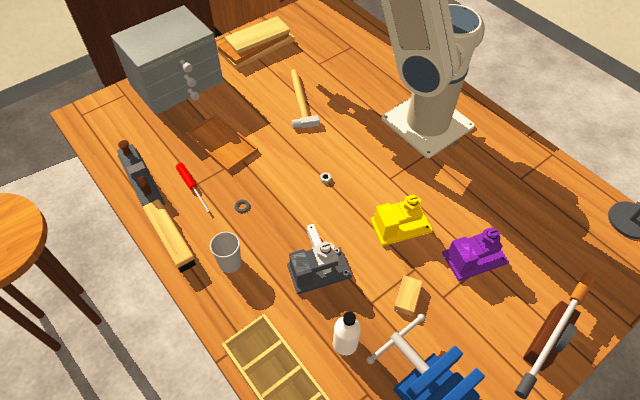

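View pics/side0.png

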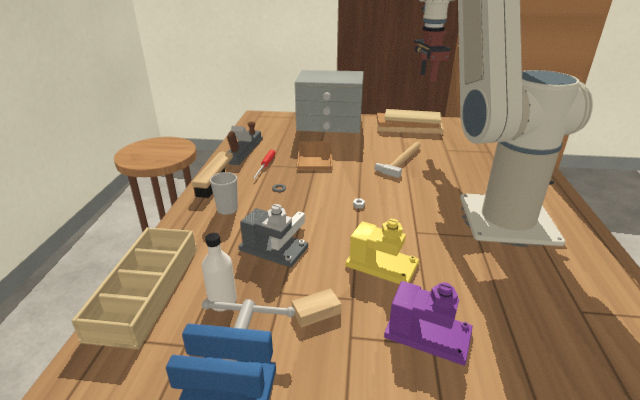

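The scene view shows the dark bracket at about (320,262), with the bar end at (314,230) and the nut at (326,248). There is a possible shallow tray at (225,145), and the divided box at (275,360) is a look-alike. I'll enlarge these.

```bash
cat > h.py <<'E'
import numpy as np,cv2
from workcell import ctrl
def K(d): return np.array([[d["fx"],0,d["cx"]],[0,d["fy"],d["cy"]],[0,0,1.]])
def proj(d,P): return cv2.projectPoints(np.array(P,float).reshape(-1,3),np.array(d["rvec"]),np.array(d["tvec"]),K(d),None)[0].reshape(-1,2)
def ray(d,u,v,fish=False):
    R=cv2.Rodrigues(np.array(d["rvec"]))[0]; a=np.array([(u-d["cx"])/d["fx"],(v-d["cy"])/d["fy"]])
    if fish:
        r=np.hypot(*a); b=np.array([*(a/r*np.sin(r)),np.cos(r)]) if r>0 else np.array([0,0,1.])
    else: b=np.array([*a,1.])
    return -R.T@np.array(d["tvec"]),R.T@b
def onz(d,u,v,z,fish=False):
    c,r=ray(d,u,v,fish); return c+r*(z-c[2])/r[2]
E
python3 - <<'E'
from h import *
def crop(n,x,y,w,h,s):
    return cv2.resize(cv2.imread(f"pics/{n}0.png")[y:y+h,x:x+w],(w*s,h*s),interpolation=cv2.INTER_CUBIC)
a=crop("scene",270,210,100,100,4); b=crop("side",225,195,100,75,4)
c=crop("scene",180,105,100,75,4); e=crop("side",275,140,100,50,4)
im=np.zeros((600,800,3),np.uint8); im[:400,:400]=a; im[:300,400:]=b; im[300:600,400:]=c; im[400:600,:400]=e
cv2.imwrite("pics/c1.png",im)
s=ctrl.get_image("scene"); d=ctrl.get_image("side")
for n,dd,u,v,z in [("tray",s,190,133,10),("tray",s,232,172,10),("tray",s,258,152,10),("tray",s,213,115,10),("trayside",d,298,170,0),("trayside",d,331,170,0),("end",s,314,230,45)]:
    print(n,onz(dd,u,v,z).round())
E
```

```text
tray [ 634. -421.   10.]
tray [ 615. -208.   10.]
tray [ 509. -224.   10.]
tray [ 536. -444.   10.]
trayside [ 617. -228.    0.]
trayside [ 506. -240.    0.]
end [560. 118.  45.]
```

View pics/c1.png

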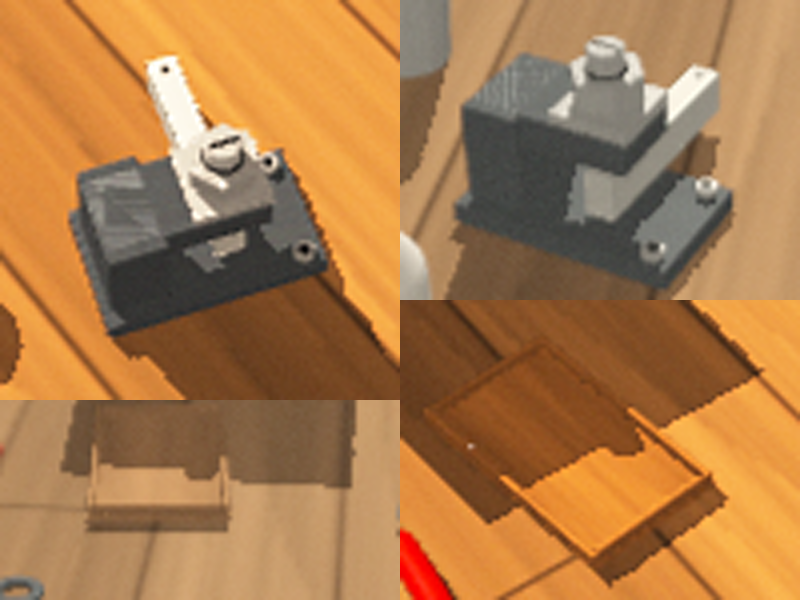

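View pics/wrist0.png

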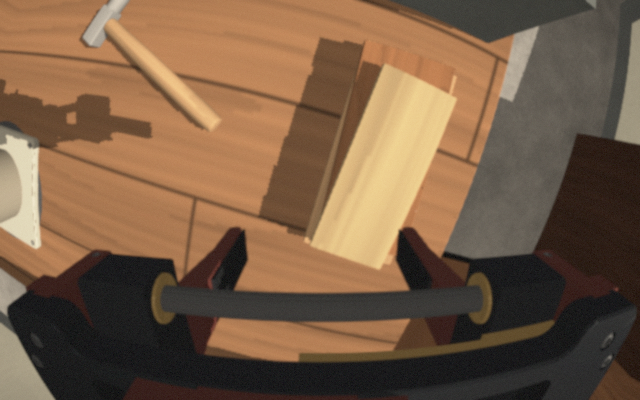

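Side and scene crops: bolt top at about (325.5,246) in scene and (276.5,206) in side. The bar's -y end is at (310.5,225.5) in scene, and the shallow tray corners in scene are (186,133), (216,116), (257.5,150), (229,169). The wrist view shows only the hammer and woodblock. Next I fit the poses.

Run:
```python
from h import *
from scipy.optimize import least_squares as LS
s=ctrl.get_image("scene"); d=ctrl.get_image("side")
S=lambda x,y:(270+x/4,210+y/4); D=lambda x,y:(225+(x-400)/4,195+y/4)
C=[(s,(0,0,129),S(222,143)),(s,(-60,45,15),S(328,265)),(s,(90,45,0),S(110,333)),(s,(-25,28,83),S(270,205)),
(d,(0,0,129),D(606,45)),(d,(-60,45,0),D(668,287)),(d,(-60,-45,15),D(733,193)),(d,(90,45,15),D(458,205)),(d,(-25,28,83),D(628,146))]
def T(p,P):
    c,q=np.cos(p[2]),np.sin(p[2]);return np.array([p[0]+c*P[0]-q*P[1],p[1]+q*P[0]+c*P[1],P[2]])
f=lambda p:np.concatenate([(proj(a,T(p,P))[0]-np.array(u)) for a,P,u in C])
r=LS(f,[560,190,0.],loss="soft_l1",x_scale=[10,10,.1]);print(r.x.round(3));print(r.fun.reshape(-1,2).round(1).tolist())
print("bolt",onz(s,*S(222,143),129),onz(d,*D(606,45),129))
print("bar end top",onz(s,*S(148,65),45),onz(s,*S(177,58),45),onz(d,*D(692,66),45),onz(d,*D(719,72),45))
w=[(180+(x-400)/4,105+(y-300)/4) for x,y in((425,412),(545,345),(710,480),(595,557))]
P=np.array([onz(s,*u,16) for u in w]);print(P.round(),P.mean(0).round(),np.degrees(cv2.minAreaRect(P[:,:2].astype('f4'))[2]*np.pi/180),cv2.minAreaRect(P[:,:2].astype('f4')))
w=ctrl.get_image("wrist");R=cv2.Rodrigues(np.array(w["rvec"]))[0];cp=-R.T@np.array(w["tvec"]);o=ctrl.get_obs();Rt=cv2.Rodrigues(o["orientation"])[0]
print("cam in tool",Rt.T@(cp-o["ee_pos"]),"axis",Rt.T@R[2],"camx",Rt.T@R[0]);print("tool",Rt.round(2))
```

```text
[ 5.95241e+02  2.07828e+02 -3.46000e-01]
[[0.2, -1.3], [0.3, -1.9], [-0.5, 0.4], [1.0, -1.0], [0.0, 0.4], [-0.7, 1.8], [0.7, -0.8], [-1.3, -0.4], [-1.5, 0.4]]
bolt [597.94442189 210.35647695 129.        ] [595.64331743 206.03268907 129.        ]
bar end top [567.9645804   97.55911023  45.        ] [549.22967662 105.20950708  45.        ] [564.65449981  94.78058855  45.        ] [545.84837086  99.92837145  45.        ]
[[ 645. -423.   16.]
 [ 533. -427.   16.]
 [ 509. -227.   16.]
 [ 619. -218.   16.]] [ 576. -324.   16.] 6.8464179039001465 ((576.963134765625, -324.98529052734375), (112.41924285888672, 210.33399963378906), 6.8464179039001465)
cam in tool [  73.76572073    0.16589062 -143.08959037] axis [-2.68631088e-01 -9.18000597e-04  9.63242698e-01] camx [-9.48740784e-04  9.99999313e-01  6.88444044e-04]
tool [[ 0.96  0.29 -0.  ]
 [ 0.29 -0.96  0.  ]
 [ 0.   -0.   -1.  ]]
```

Call:
{"method": "arm_command", "body": {"series": [{"linear": [0.0315,-0.0326,0],"turn": 0},{"linear": [0.0315,-0.0326,0],"turn": 0},{"linear": [0.0315,-0.0326,0],"turn": 0},{"linear": [0.0315,-0.0326,0],"turn": 0},{"linear": [0.0315,-0.0326,0],"turn": 0},{"linear": [0.0315,-0.0326,0],"turn": 0},{"linear": [0.0315,-0.0326,0],"turn": 0},{"linear": [0.0315,-0.0326,0],"turn": 0},{"linear": [0.0315,-0.0326,0],"turn": 0},{"linear": [0.0315,-0.0326,0],"turn": 0}]}}

```text
t: 1.4
ee_pos: [388.3, -194.1, 242.0]
orientation: [3.108, 0.456, 0.001]
ft_force: [0.6, -0.7, -0.5]
width: 87.6
grasp_force: 0.0
```

Call:
{"method": "arm_command", "body": {"series": [{"linear": [0.0315,-0.0326,0],"turn": 0},{"linear": [0.0315,-0.0326,0],"turn": 0},{"linear": [0.0315,-0.0326,0],"turn": 0},{"linear": [0.0315,-0.0326,0],"turn": 0},{"linear": [0.0315,-0.0326,0],"turn": 0},{"linear": [0.0315,-0.0326,0],"turn": 0},{"linear": [0.0315,-0.0326,0],"turn": 0},{"linear": [0.0315,-0.0326,0],"turn": 0},{"linear": [0.0315,-0.0326,0],"turn": 0},{"linear": [0.0315,-0.0326,0],"turn": 0}]}}

```text
t: 2.4
ee_pos: [596.2, 209.0, 241.8]
orientation: [3.108, 0.457, 0.0]
ft_force: [0.9, -1.1, 0.2]
width: 87.9
grasp_force: 0.0
```

Call:
{"method": "arm_command", "body": {"series": [{"linear": [0,0,0.025],"turn": 0},{"linear": [0,0,0.025],"turn": 0},{"linear": [0,0,0],"turn": 0},{"linear": [0,0,0],"turn": 0}]}}

```text
t: 2.8
ee_pos: [595.5, 207.0, 191.7]
orientation: [3.108, 0.457, -0.002]
ft_force: [-0.9, -0.3, -0.1]
width: 87.2
grasp_force: 0.0
```

Run:
```python
from h import *
d=ctrl.get_image("wrist");o=ctrl.get_obs();print(o)
cv2.imwrite("pics/w1.png",d["frame"])
s=ctrl.get_image("scene");e=ctrl.get_image("side");print("bottle",onz(s,345,350,0),onz(e,218,306,0))
x,y=230,110;cv2.imwrite("pics/w1c.png",cv2.resize(d["frame"][y:y+150,x:x+200],None,fx=4,fy=4,interpolation=cv2.INTER_CUBIC))
```

```text
{'t': 2.85, 'qpos': array([3.15464292e-01, 4.87764503e-01, 1.65196218e+00, 3.94919024e-06,
       1.00087925e+00, 1.59477133e+00]), 'qvel': array([-0.00229444, -0.01608255, -0.00950041, -0.00110835, -0.003687  ,
       -0.00118109]), 'joint_torque': array([ 2.32498334e-01, -5.49523401e+01, -2.47647661e+01,  1.84587284e-02,
       -4.10217710e-02, -4.65064877e-04]), 'ee_pos': array([596.12239473, 207.07109511, 192.66617625]), 'orientation': array([-3.10811758e+00, -4.56223009e-01, -1.52669724e-03]), 'ft_force': array([ 0.29691372,  1.32594216, -0.13412832]), 'moment': array([-0.02435425, -0.0381426 ,  0.01327469]), 'grasp_force': 0.0, 'width': 87.3680808869619}
bottle [692.31245496 405.99884334   0.        ] [687.02312061 405.76105012   0.        ]
```

View pics/w1c.png

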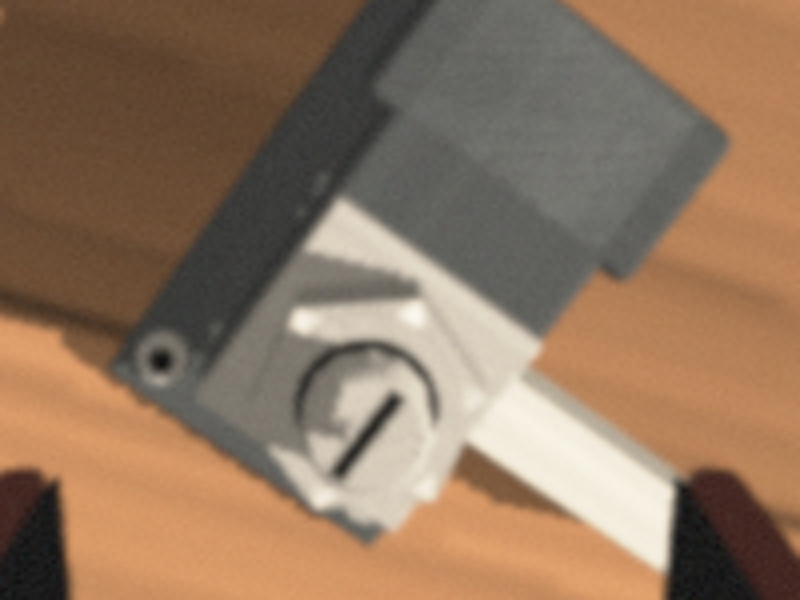

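The crop shows the bolt slot centred at about (368,430) and the nut's corners at (300,318), (413,310), (475,395), (425,487), (320,492), (262,400). The pad lies around it and the bar runs to the lower right.

Run:
```python
from h import *
from scipy.optimize import least_squares as LS
d=ctrl.get_image("wrist")
U=lambda x,y:(230+x/4,110+y/4)
cs=[(300,318),(413,310),(475,395),(425,487),(320,492),(262,400)]
print("bolt top",onz(d,*U(369,432),129,True))
for z in(107,112,117):
    P=np.array([onz(d,*U(*c),z,True) for c in cs])[:,:2]
    a0=np.arctan2(*(P[0]-P.mean(0))[::-1])
    f=lambda p:(P-np.array([[p[0]+p[2]*np.cos(p[3]-k*np.pi/3),p[1]+p[2]*np.sin(p[3]-k*np.pi/3)] for k in range(6)])).ravel()
    r=LS(f,[*P.mean(0),23,a0]);print(z,r.x.round(3),np.abs(r.fun).max().round(2),np.degrees(r.x[3])%60)
    f2=lambda p:(P-np.array([[p[0]+p[2]*np.cos(p[3]+k*np.pi/3),p[1]+p[2]*np.sin(p[3]+k*np.pi/3)] for k in range(6)])).ravel()
    r=LS(f2,[*P.mean(0),23,a0]);print(z,r.x.round(3),np.abs(r.fun).max().round(2),np.degrees(r.x[3])%60)
q=[(345,200),(540,345),(375,545),(200,395)]
for z in(87,91):
    P=np.array([onz(d,*U(*c),z,True) for c in q])[:,:2];print("pad",z,P.mean(0),np.linalg.norm(P-np.roll(P,1,0),axis=1),np.degrees(np.arctan2(*(P[1]-P[0])[::-1])))
```

```text
bolt top [598.05592103 206.8769366  129.        ]
107 [596.566 207.008  20.879   0.876] 1.72 50.18296121487437
107 [5.96566e+02 2.07008e+02 5.16000e-01 1.49200e+00] 21.19 25.462058334688166
112 [598.096 207.465  20.424   0.876] 1.68 50.182961390930814
112 [5.98096e+02 2.07465e+02 5.04000e-01 1.49200e+00] 20.72 25.463507343110635
117 [599.627 207.922  19.97    0.876] 1.64 50.18296092407953
117 [5.99627e+02 2.07922e+02 4.93000e-01 1.49200e+00] 20.26 25.46496906245261
pad 87 [596.03704236 207.08898707] [51.81382864 50.96917041 57.25130247 50.86020795] -110.13307354197214
pad 91 [597.17191371 207.42391106] [50.98367032 50.15254516 56.33402525 50.04532849] -110.1330735419722
```

Call:
{"method": "arm_command", "body": {"series": [{"linear": [0,0,0],"turn": -0.149},{"linear": [0,0,0],"turn": -0.149},{"linear": [0,0,0],"turn": -0.149},{"linear": [0,0,0],"turn": -0.149},{"linear": [0,0,0],"turn": -0.149},{"linear": [0,0,0],"turn": -0.149},{"linear": [0,0,0],"turn": -0.149},{"linear": [0,0,0],"turn": -0.149},{"linear": [0,0,0],"turn": -0.149},{"linear": [0,0,0],"turn": -0.149}]}}

```text
t: 4.0
ee_pos: [596.2, 207.0, 193.0]
orientation: [1.968, 2.448, 0.003]
ft_force: [-0.1, -0.7, -0.6]
width: 87.6
grasp_force: 0.0
```

Call:
{"method": "arm_command", "body": {"series": [{"linear": [0,0,0],"turn": -0.149},{"linear": [0,0,0],"turn": -0.149},{"linear": [0,0,0],"turn": -0.149},{"linear": [0,0,0],"turn": -0.149},{"linear": [0,0,0],"turn": -0.149},{"linear": [0,0,0],"turn": -0.149},{"linear": [0,0,0],"turn": -0.149},{"linear": [0,0,0],"turn": -0.149},{"linear": [0,0,0],"turn": -0.149},{"linear": [0,0,0],"turn": -0.149}]}}

```text
t: 5.0
ee_pos: [596.2, 207.0, 193.0]
orientation: [-0.213, 3.132, 0.001]
ft_force: [0.1, -0.1, -0.8]
width: 88.0
grasp_force: 0.0
```

Call:
{"method": "arm_command", "body": {"series": [{"linear": [0,0,0],"turn": -0.149},{"linear": [0,0,0],"turn": -0.149},{"linear": [0,0,0],"turn": -0.149},{"linear": [0,0,0],"turn": -0.149},{"linear": [0,0,0],"turn": -0.149},{"linear": [0,0,0],"turn": 0},{"linear": [0,0,0],"turn": 0}], "jaw": 0.36}}

```text
t: 5.7
ee_pos: [596.0, 207.1, 192.5]
orientation: [-1.325, 2.847, -0.0]
ft_force: [0.2, -0.2, 0.1]
width: 59.7
grasp_force: 0.0
```

Run:
```python
from h import *
d=ctrl.get_image("wrist");o=ctrl.get_obs();print(o["qpos"],o["ee_pos"],o["orientation"],o["width"])
cv2.imwrite("pics/w2.png",d["frame"])
x,y=250,130;cv2.imwrite("pics/w2c.png",cv2.resize(d["frame"][y:y+120,x:x+160],None,fx=5,fy=5,interpolation=cv2.INTER_CUBIC))
```

```text
[ 3.15592747e-01  4.87881868e-01  1.65268912e+00  1.52356346e-05
  1.00002688e+00 -2.12658349e+00] [595.89046582 207.08353176 192.32565615] [-1.32543603e+00  2.84721085e+00 -1.67161743e-04] 59.96071282670973
```

View pics/w2c.png

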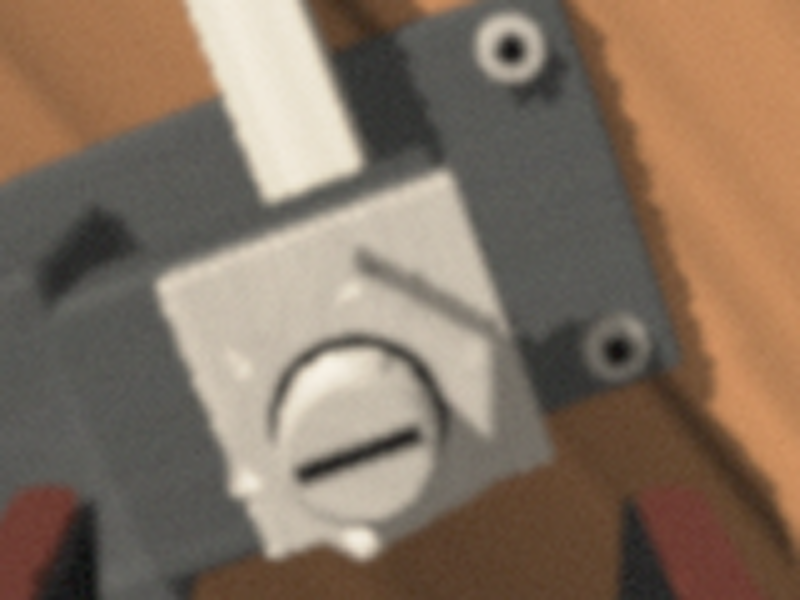

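Second view: bolt slot centre at about (357,452), nut corner highlights at (350,290), (238,362), (245,485), (358,545). The flats face the fingers almost squarely.

Run:
```python
from h import *
from scipy.optimize import least_squares as LS
d=ctrl.get_image("wrist");o=ctrl.get_obs()
U=lambda x,y:(250+x/5,130+y/5)
cs=[(350,290),(238,362),(245,485),(358,545)]
print("bolt top",onz(d,*U(357,445),129,True))
Rt=cv2.Rodrigues(o["orientation"])[0];ya=np.degrees(np.arctan2(Rt[1,1],Rt[0,1]))
for z in(107,112,117):
    P=np.array([onz(d,*U(*c),z,True) for c in cs])[:,:2]
    c0=(P[0]+P[3])/2;a0=np.arctan2(*(P[0]-c0)[::-1])
    for s in(-1,1):
        f=lambda p:(P-np.array([[p[0]+p[2]*np.cos(p[3]+s*k*np.pi/3),p[1]+p[2]*np.sin(p[3]+s*k*np.pi/3)] for k in range(4)])).ravel()
        r=LS(f,[*c0,20,a0])
        if r.cost<40: print(z,r.x.round(3),np.abs(r.fun).max().round(2),"flat normal",(np.degrees(r.x[3])+30)%60,"tool y",ya%60)
q=[(455,170),(158,285),(265,558),(552,455)]
for z in(87,91):
    P=np.array([onz(d,*U(*c),z,True) for c in q])[:,:2];print("pad",z,P.mean(0),np.linalg.norm(P-np.roll(P,1,0),axis=1))
```

```text
bolt top [595.910101   206.71770888 129.        ]
107 [598.593 209.494  20.717  -2.241] 0.32 flat normal 21.6008951420946 tool y 19.96638688552801
112 [597.503 208.208  20.264  -2.241] 0.32 flat normal 21.600895117818595 tool y 19.96638688552801
117 [596.413 206.922  19.81   -2.241] 0.31 flat normal 21.600895113548148 tool y 19.96638688552801
pad 87 [597.02628755 208.15229134] [52.16382753 52.56647924 51.89159865 53.05932538]
pad 91 [596.24970043 207.22779591] [51.32383744 51.72000528 51.05599225 52.20491516]
```

Call:
{"method": "arm_command", "body": {"series": [{"linear": [-0.001,-0.0005,0.02],"turn": 0.015},{"linear": [0,0,0.02],"turn": 0},{"linear": [0,0,0.02],"turn": 0},{"linear": [0,0,0.01],"turn": 0},{"linear": [0,0,0.007],"turn": 0},{"linear": [0,0,0],"turn": 0},{"linear": [0,0,0],"turn": 0}]}}

```text
t: 6.5
ee_pos: [597.1, 207.7, 115.3]
orientation: [-1.309, 2.855, -0.0]
ft_force: [0.1, -0.0, -0.5]
width: 60.1
grasp_force: 0.0
```

Call:
{"method": "arm_command", "body": {"series": [{"linear": [0,0,0],"turn": 0},{"linear": [0,0,0],"turn": 0},{"linear": [0,0,0],"turn": 0},{"linear": [0,0,0],"turn": 0},{"linear": [0,0,0],"turn": 0},{"linear": [0,0,0],"turn": 0}], "jaw": -1}}

```text
t: 7.1
ee_pos: [596.8, 207.8, 115.3]
orientation: [-1.31, 2.855, 0.0]
ft_force: [-2.0, 0.9, 6.2]
width: 40.0
grasp_force: 29.7
```

```bash
cat > st.py <<'E'
from h import *
o=ctrl.get_obs()
Rt=cv2.Rodrigues(o["orientation"])[0]
print("t",o["t"],"p",o["ee_pos"].round(1),"yaw",round(float(np.arctan2(Rt[1,0],Rt[0,0])),3),"q6",o["qpos"][5].round(3),"q1",o["qpos"][0].round(3),"F",o["ft_force"].round(1),"M",o["moment"].round(3),"w",round(o["width"],2),"g",round(o["grasp_force"],1))
E
python3 st.py
```

```text
t 7.1 p [596.8 207.8 115.3] yaw -2.281 q6 -2.115 q1 0.316 F [-2.   0.9  6.2] M [0.376 0.232 0.054] w 40.03 g 29.7
```

Call:
{"method": "arm_command", "body": {"series": [{"linear": [0,0,0.00016],"turn": 0.1},{"linear": [0,0,0.00016],"turn": 0.1},{"linear": [0,0,0.00016],"turn": 0.1},{"linear": [0,0,0.00016],"turn": 0.1},{"linear": [0,0,0],"turn": 0},{"linear": [0,0,0],"turn": 0},{"linear": [0,0,0],"turn": 0}]}}

```text
t: 7.8
ee_pos: [596.9, 207.7, 114.6]
orientation: [-0.716, 3.058, 0.0]
ft_force: [-0.9, 0.6, 5.3]
width: 39.6
grasp_force: 29.7
```

```bash
python3 st.py
```

```text
t 7.8 p [596.9 207.7 114.6] yaw -2.682 q6 -1.715 q1 0.316 F [-0.9  0.6  5.3] M [ 0.113  0.126 -0.037] w 39.63 g 29.7
```

Call:
{"method": "arm_command", "body": {"series": [{"linear": [0,0,0.00016],"turn": 0.1},{"linear": [0,0,0.00016],"turn": 0.1},{"linear": [0,0,0],"turn": 0},{"linear": [0,0,0],"turn": 0},{"linear": [0,0,0],"turn": 0}]}}

```text
t: 8.3
ee_pos: [597.0, 207.6, 114.3]
orientation: [-0.407, 3.114, 0.0]
ft_force: [-1.7, 0.0, 4.9]
width: 40.4
grasp_force: 29.7
```

```bash
python3 st.py
```

```text
t 8.3 p [597.  207.6 114.3] yaw -2.882 q6 -1.515 q1 0.316 F [-1.7  0.   4.9] M [ 0.096  0.126 -0.098] w 40.43 g 29.7
```

Call:
{"method": "arm_command", "body": {"series": [{"linear": [0,0,0.00016],"turn": 0.1},{"linear": [0,0,0.00016],"turn": 0.1},{"linear": [0,0,0],"turn": 0},{"linear": [0,0,0],"turn": 0},{"linear": [0,0,0],"turn": 0}]}}

```text
t: 8.8
ee_pos: [597.0, 207.5, 114.0]
orientation: [-0.094, 3.139, 0.0]
ft_force: [-0.6, 0.2, 4.7]
width: 40.0
grasp_force: 29.7
```

```bash
python3 st.py;python3 st.py
```

```text
t 8.8 p [597.  207.5 114. ] yaw -3.082 q6 -1.315 q1 0.316 F [-0.6  0.2  4.7] M [ 0.017  0.061 -0.043] w 40.02 g 29.7
t 8.8 p [597.  207.5 114. ] yaw -3.082 q6 -1.315 q1 0.316 F [-0.6  0.2  4.7] M [ 0.017  0.061 -0.043] w 40.02 g 29.7
```

```bash
cat > st.py <<'E'
from h import *
M=[];F=[]
for i in range(4): ctrl.get_image("side"); o=ctrl.get_obs(); M.append(o["moment"]); F.append(o["ft_force"])
print("t",round(o["t"],2),"p",o["ee_pos"].round(1),"q6",o["qpos"][5].round(3),"F",np.mean(F,0).round(1),"M",np.mean(M,0).round(3),"Mz",np.array(M)[:,2].round(3),"w",round(o["width"],2),"g",round(o["grasp_force"],1))
E
python3 st.py
```

```text
t 9.0 p [597.  207.5 114. ] q6 -1.315 F [-0.9 -0.4  5.7] M [-0.045  0.093 -0.068] Mz [-0.083 -0.097 -0.043 -0.05 ] w 40.0 g 29.7
```

Call:
{"method": "arm_command", "body": {"series": [{"linear": [0,0,0.00016],"turn": 0.1},{"linear": [0,0,0.00016],"turn": 0.1},{"linear": [0,0,0],"turn": 0},{"linear": [0,0,0],"turn": 0}]}}

```text
t: 9.4
ee_pos: [597.0, 207.5, 113.6]
orientation: [0.22, 3.133, 0.0]
ft_force: [-1.4, -0.6, 5.7]
width: 40.1
grasp_force: 29.7
```

```bash
python3 st.py
```

```text
t 9.6 p [597.  207.4 113.7] q6 -1.115 F [-1.3 -0.6  5.7] M [-0.102  0.068 -0.072] Mz [-0.074 -0.049 -0.048 -0.117] w 39.83 g 29.7
```

Call:
{"method": "arm_command", "body": {"series": [{"linear": [0,0,0.00016],"turn": 0.1},{"linear": [0,0,0.00016],"turn": 0.1},{"linear": [0,0,0],"turn": 0},{"linear": [0,0,0],"turn": 0}]}}

```text
t: 10.0
ee_pos: [596.9, 207.3, 113.3]
orientation: [0.531, 3.096, -0.0]
ft_force: [-0.2, -1.4, 5.1]
width: 40.0
grasp_force: 29.7
```

```bash
python3 st.py
```

```text
t 10.2 p [597.  207.3 113.3] q6 -0.915 F [-1.6 -1.2  6. ] M [-0.164  0.084 -0.049] Mz [-0.073 -0.043 -0.051 -0.028] w 39.85 g 29.7
```

Call:
{"method": "arm_command", "body": {"series": [{"linear": [0,0,0.00024],"turn": 0.15},{"linear": [0,0,0],"turn": 0},{"linear": [0,0,0],"turn": 0}]}}

```text
t: 10.5
ee_pos: [597.0, 207.3, 113.1]
orientation: [0.762, 3.047, -0.0]
ft_force: [-1.7, -0.9, 6.2]
width: 40.1
grasp_force: 29.7
```

```bash
python3 st.py
```

```text
t 10.7 p [596.9 207.3 113.1] q6 -0.765 F [-0.9 -0.9  6. ] M [-0.189  0.111 -0.088] Mz [-0.085 -0.104 -0.078 -0.085] w 39.81 g 29.7
```

Call:
{"method": "arm_command", "body": {"series": [{"linear": [0,0,0.00024],"turn": 0.15},{"linear": [0,0,0],"turn": 0},{"linear": [0,0,0],"turn": 0}]}}

```text
t: 11.0
ee_pos: [596.9, 207.2, 112.8]
orientation: [0.988, 2.982, -0.0]
ft_force: [-1.4, -0.6, 6.1]
width: 39.8
grasp_force: 29.7
```

```bash
python3 st.py
```

```text
t 11.2 p [596.9 207.2 112.8] q6 -0.615 F [-1.  -1.3  6. ] M [-0.271  0.131 -0.075] Mz [-0.057 -0.064 -0.121 -0.059] w 40.08 g 29.7
```

Call:
{"method": "arm_command", "body": {"series": [{"linear": [0,0,0.00024],"turn": 0.15},{"linear": [0,0,0],"turn": 0},{"linear": [0,0,0],"turn": 0}]}}

```text
t: 11.5
ee_pos: [596.9, 207.2, 112.6]
orientation: [1.209, 2.899, -0.0]
ft_force: [-1.1, -1.1, 6.4]
width: 40.0
grasp_force: 29.7
```

```bash
python3 st.py
```

```text
t 11.7 p [596.9 207.2 112.6] q6 -0.465 F [-1.7 -2.   6.2] M [-0.349  0.152 -0.066] Mz [-0.08  -0.047 -0.062 -0.074] w 39.68 g 29.7
```

Call:
{"method": "arm_command", "body": {"series": [{"linear": [0,0,0.00024],"turn": 0.15},{"linear": [0,0,0],"turn": 0},{"linear": [0,0,0],"turn": 0}]}}

```text
t: 12.0
ee_pos: [596.8, 207.1, 112.4]
orientation: [1.423, 2.8, -0.001]
ft_force: [-2.3, -2.4, 5.8]
width: 40.1
grasp_force: 29.7
```

```bash
python3 st.py
```

```text
t 12.2 p [596.8 207.1 112.4] q6 -0.315 F [-1.8 -2.2  6.9] M [-0.385  0.18  -0.057] Mz [-0.083 -0.044 -0.039 -0.063] w 39.68 g 29.7
```

Call:
{"method": "arm_command", "body": {"series": [{"linear": [0,0,0.00024],"turn": 0.15},{"linear": [0,0,0],"turn": 0},{"linear": [0,0,0],"turn": 0}]}}

```text
t: 12.5
ee_pos: [596.8, 207.1, 112.1]
orientation: [1.629, 2.686, -0.001]
ft_force: [-2.1, -2.6, 7.1]
width: 40.0
grasp_force: 29.7
```

```bash
python3 st.py
```

```text
t 12.7 p [596.8 207.1 112.1] q6 -0.165 F [-2.3 -2.3  7.1] M [-0.376  0.266 -0.082] Mz [-0.12  -0.055 -0.071 -0.08 ] w 40.31 g 29.7
```

Call:
{"method": "arm_command", "body": {"series": [{"linear": [0,0,0.00024],"turn": 0.15},{"linear": [0,0,0],"turn": 0},{"linear": [0,0,0],"turn": 0}]}}

```text
t: 13.0
ee_pos: [596.7, 207.1, 112.0]
orientation: [1.826, 2.556, -0.001]
ft_force: [-2.3, -1.9, 8.0]
width: 40.1
grasp_force: 29.7
```

```bash
python3 st.py
```

```text
t 13.2 p [596.7 207.1 112. ] q6 -0.015 F [-2.3 -1.9  7.8] M [-0.454  0.3   -0.169] Mz [-0.135 -0.208 -0.144 -0.187] w 39.79 g 29.7
```

Call:
{"method": "arm_command", "body": {"series": [{"linear": [0,0,0.00024],"turn": 0.15},{"linear": [0,0,0],"turn": 0},{"linear": [0,0,0],"turn": 0}]}}

```text
t: 13.5
ee_pos: [596.7, 207.1, 111.8]
orientation: [2.012, 2.412, -0.001]
ft_force: [-2.4, -2.1, 8.6]
width: 40.0
grasp_force: 29.6
```

```bash
python3 st.py
```

```text
t 13.7 p [596.6 207.1 111.8] q6 0.135 F [-2.7 -2.3  8.4] M [-0.459  0.409 -0.21 ] Mz [-0.18  -0.208 -0.246 -0.206] w 39.89 g 29.6
```

Call:
{"method": "arm_command", "body": {"series": [{"linear": [0,0,0.00024],"turn": 0.15},{"linear": [0,0,0.00024],"turn": 0.15},{"linear": [0,0,0],"turn": 0},{"linear": [0,0,0],"turn": 0}]}}

```text
t: 14.1
ee_pos: [596.5, 207.0, 111.5]
orientation: [2.35, 2.084, -0.001]
ft_force: [-4.5, -2.0, 11.0]
width: 39.8
grasp_force: 29.6
```

```bash
python3 st.py
```

```text
t 14.3 p [596.5 207.  111.5] q6 0.435 F [-3.7 -3.1 10.6] M [-0.487  0.609 -0.264] Mz [-0.329 -0.266 -0.267 -0.194] w 39.53 g 29.6
```

Call:
{"method": "arm_command", "body": {"series": [{"linear": [0,0,0.00024],"turn": 0.15},{"linear": [0,0,0.00024],"turn": 0.145},{"linear": [0,0,0],"turn": 0},{"linear": [0,0,0],"turn": 0}]}}

```text
t: 14.7
ee_pos: [596.4, 207.1, 111.3]
orientation: [2.631, 1.717, -0.001]
ft_force: [-5.4, -2.5, 12.9]
width: 39.8
grasp_force: 29.7
```

```bash
python3 st.py;  python3 - <<'E'
from h import *
d=ctrl.get_image("wrist")
x,y=220,110;cv2.imwrite("pics/w3c.png",cv2.resize(d["frame"][y:y+150,x:x+200],None,fx=4,fy=4,interpolation=cv2.INTER_CUBIC))
E
```

```text
t 14.9 p [596.4 207.1 111.3] q6 0.73 F [-5.  -2.6 13.3] M [-0.447  0.904  0.079] Mz [0.068 0.087 0.085 0.077] w 40.42 g 29.8
```

Call:
{"method": "arm_command", "body": {"series": [{"linear": [0,0,0],"turn": 0},{"linear": [0,0,0],"turn": 0},{"linear": [0,0,0],"turn": 0},{"linear": [0,0,-0.02],"turn": 0},{"linear": [0,0,-0.03],"turn": 0},{"linear": [0,0,-0.031],"turn": 0},{"linear": [0,0,0],"turn": 0},{"linear": [0,0,0],"turn": 0}], "jaw": 0.36}}

```text
t: 15.75
ee_pos: [596.8, 207.6, 191.3]
orientation: [2.63, 1.717, 0.002]
ft_force: [0.5, 0.2, -0.7]
width: 59.8
grasp_force: 0.0
```

```bash
python3 st.py;  python3 - <<'E'
from h import *
d=ctrl.get_image("wrist")
x,y=250,130;cv2.imwrite("pics/w3c.png",cv2.resize(d["frame"][y:y+120,x:x+160],None,fx=5,fy=5,interpolation=cv2.INTER_CUBIC))
E
```

```text
t 15.95 p [595.8 207.3 189.5] q6 0.73 F [ 0.1  0.3 -0.2] M [-0.042 -0.039  0.009] Mz [0.021 0.009 0.002 0.003] w 59.74 g 0.0
```

View pics/w3c.png

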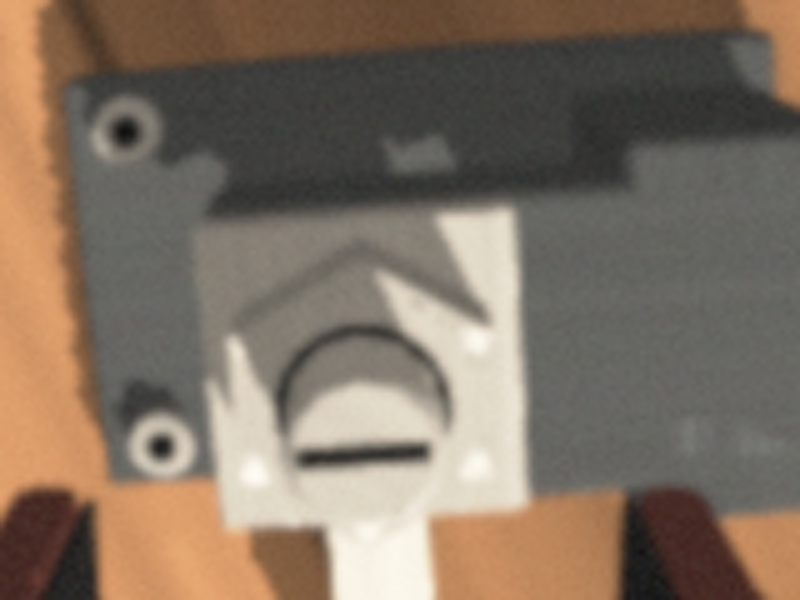

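The third view shows the slot still parallel to the bracket edges, as before, so the bolt did not turn. The nut's flats are aligned with the gripper: right flat between (475,342) and (475,465), so the nut did not slip. Next, the bar.

Call:
{"method": "arm_command", "body": {"series": [{"linear": [0,0,0],"turn": -0.0625},{"linear": [-0.042,0,0],"turn": 0},{"linear": [-0.0425,0,0],"turn": 0},{"linear": [0,0,0],"turn": 0},{"linear": [0,0,0],"turn": 0}], "jaw": 0.36}}

```text
t: 16.5
ee_pos: [567.4, 127.6, 190.7]
orientation: [-2.577, -1.796, 0.001]
ft_force: [-0.0, 0.6, 0.5]
width: 59.6
grasp_force: 0.0
```

```bash
python3 st.py;  python3 - <<'E'
from h import *
d=ctrl.get_image("wrist");o=ctrl.get_obs();print(o["orientation"])
x,y=220,100;cv2.imwrite("pics/w4c.png",cv2.resize(d["frame"][y:y+150,x:x+200],None,fx=4,fy=4,interpolation=cv2.INTER_CUBIC))
s=ctrl.get_image("scene");print("tin base",onz(s,228,270,0),"yellow bolt",onz(s,412,200,129),"cab base",onz(s,158,108,0),onz(s,222,80,0))
E
```

```text
t 16.7 p [568.  129.2 191. ] q6 0.554 F [-0.2  0.4  0.1] M [-0.043 -0.032  0.028] Mz [ 0.046  0.035  0.035 -0.006] w 59.88 g 0.0
[2.57467954e+00 1.80017224e+00 4.45695158e-04]
tin base [797.58881142  54.09967005   0.        ] yellow bolt [337.46413804 243.02091932 129.        ] cab base [ 658.26885022 -592.50643381    0.        ] [ 418.55461933 -577.99411191    0.        ]
```

View pics/w4c.png

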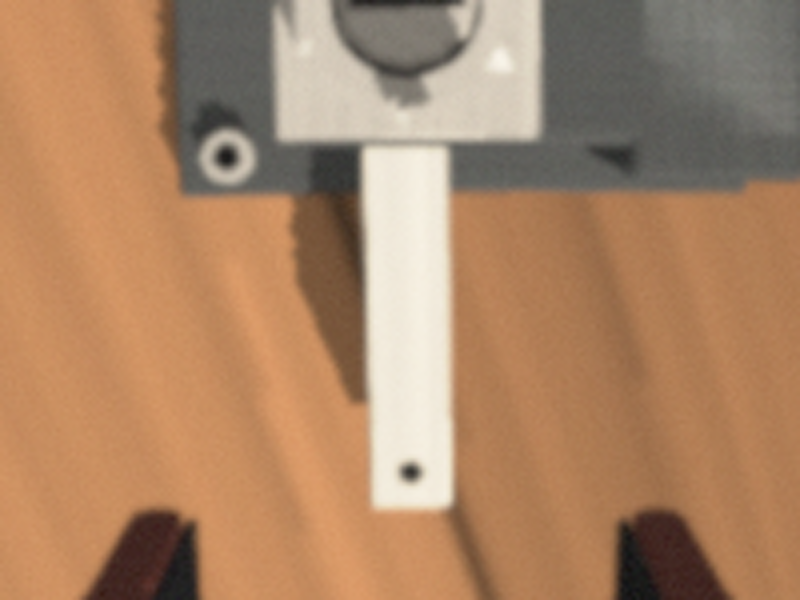

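The bar's end corners are at crop (373,508) and (453,508), and its visible far corners at (362,145) and (448,143). It lies nearly along tool x and centred.

Run:
```python
from h import *
d=ctrl.get_image("wrist");o=ctrl.get_obs();Rt=cv2.Rodrigues(o["orientation"])[0]
w=lambda x,y:onz(d,220+x/4,100+y/4,45,True)
e=(w(373,508)+w(453,508))/2;f=(w(362,145)+w(448,143))/2
print(e,f,np.degrees(np.arctan2(*(e-f)[1::-1])),"tool",np.degrees(np.arctan2(Rt[1,0],Rt[0,0])),o["ee_pos"])
print("end in tool",Rt.T@(e-o["ee_pos"]),"f",Rt.T@(f-o["ee_pos"]))
```

```text
[557.11937778  93.70101265  45.        ] [586.18735398 178.78398916  45.        ] -108.8623569267069 tool 69.91745288867268 [567.7656271  128.9670631  191.01291131]
end in tool [-36.7924036    2.10300388 146.00925868] f [ 53.09860934   0.1883647  146.01835028]
```

Call:
{"method": "arm_command", "body": {"series": [{"linear": [-0.006,0.0013,0.03],"turn": -0.015},{"linear": [0,0,0.04],"turn": 0},{"linear": [0,0,0.04],"turn": 0},{"linear": [0,0,0.03],"turn": 0},{"linear": [0,0,0.013],"turn": 0},{"linear": [0,0,0],"turn": 0},{"linear": [0,0,0],"turn": 0}]}}

```text
t: 17.55
ee_pos: [567.5, 122.5, 39.0]
orientation: [2.562, 1.818, 0.002]
ft_force: [-0.5, -0.7, 0.8]
width: 59.7
grasp_force: 0.0
```

Call:
{"method": "arm_command", "body": {"series": [{"linear": [0,0,0],"turn": 0},{"linear": [0,0,0],"turn": 0},{"linear": [0,0,0],"turn": 0},{"linear": [0,0,0],"turn": 0},{"linear": [0,0,0],"turn": 0},{"linear": [0,0,0],"turn": 0},{"linear": [0,0,0],"turn": 0}], "jaw": -1}}

```text
t: 18.25
ee_pos: [566.7, 122.1, 38.3]
orientation: [2.562, 1.818, 0.0]
ft_force: [-1.3, -1.1, 3.1]
width: 19.8
grasp_force: 29.9
```

```bash
python3 st.py
```

```text
t 18.45 p [566.7 122.2  38.2] q6 0.528 F [-0.4 -0.8  3.3] M [-0.038  0.077  0.025] Mz [-0.01   0.046  0.014  0.051] w 19.61 g 29.9
```

Run:
```python
from h import *
s=ctrl.get_image("scene");e=ctrl.get_image("side");print("spare",onz(s,326,179,7),onz(e,359,204,7),"washer",onz(s,242,207,3),"driver",onz(s,208,208,5),onz(s,180,165,10))
```

```text
spare [408.8308338  -16.42886679   7.        ] [405.64442347 -22.36917359   7.        ] washer [658.89671132 -88.50954904   3.        ] driver [ 737.44400395 -143.90069577    5.        ] [ 723.39162901 -326.46379506   10.        ]
```

Call:
{"method": "arm_command", "body": {"series": [{"linear": [-0.015,0,0],"turn": 0},{"linear": [-0.015,0,0],"turn": 0},{"linear": [-0.015,0,0],"turn": 0},{"linear": [0,0,0],"turn": 0}]}}

```text
t: 18.95
ee_pos: [550.2, 77.3, 37.7]
orientation: [-2.563, -1.814, 0.003]
ft_force: [-0.2, -0.2, -2.7]
width: 19.9
grasp_force: 29.9
```

```bash
python3 st.py
```

```text
t 19.15 p [552.2  79.6  38.2] q6 0.459 F [-0.1  0.1 -2.2] M [-0.137 -0.034 -0.002] Mz [-0.008 -0.019  0.012  0.007] w 19.6 g 29.9
```

Call:
{"method": "arm_command", "body": {"series": [{"linear": [-0.015,0,0],"turn": 0},{"linear": [-0.015,0,0],"turn": 0},{"linear": [-0.018,0,0],"turn": 0},{"linear": [0,0,0],"turn": 0},{"linear": [0,0,-0.01],"turn": 0},{"linear": [0,0,-0.02],"turn": 0},{"linear": [0,0,-0.03],"turn": 0},{"linear": [0,0,-0.02],"turn": 0},{"linear": [0,0,0],"turn": 0}]}}

```text
t: 20.05
ee_pos: [538.3, 34.8, 121.4]
orientation: [2.559, 1.817, 0.008]
ft_force: [0.4, -0.2, -2.2]
width: 19.9
grasp_force: 29.9
```

```bash
python3 st.py
python3 - <<'E'
from h import *
o=ctrl.get_obs();Rt=cv2.Rodrigues(o["orientation"])[0]
yaw=np.arctan2(Rt[1,0],Rt[0,0]);print("yaw",yaw)
# target: tool x along tray long axis
ty=np.arctan2(.993,-.119);print("turn needed",-(ty-yaw))
u=np.array([.119,-.993,0]);tgt=np.array([577,-325,0])+u*40;dl=tgt-o["ee_pos"];dl[2]=0;print(tgt,(Rt.T@dl).round(1), Rt.round(3).tolist())
d=ctrl.get_image("side");cv2.imwrite("pics/s5.png",cv2.resize(d["frame"][120:320,200:467],None,fx=3,fy=3))
E
```

```text
t 20.25 p [535.3  34.5 117.2] q6 0.378 F [-0.3 -0.5 -2.2] M [-0.115 -0.067  0.011] Mz [ 0.025  0.01  -0.004  0.015] w 19.78 g 29.9
yaw 1.2345343130918713
turn needed -0.45553209610424195
[ 581.76 -364.72    0.  ] [-3.615e+02  1.756e+02 -1.000e-01] [[0.33, 0.944, -0.002], [0.944, -0.33, -0.0], [-0.001, -0.001, -1.0]]
```

View pics/s5.png

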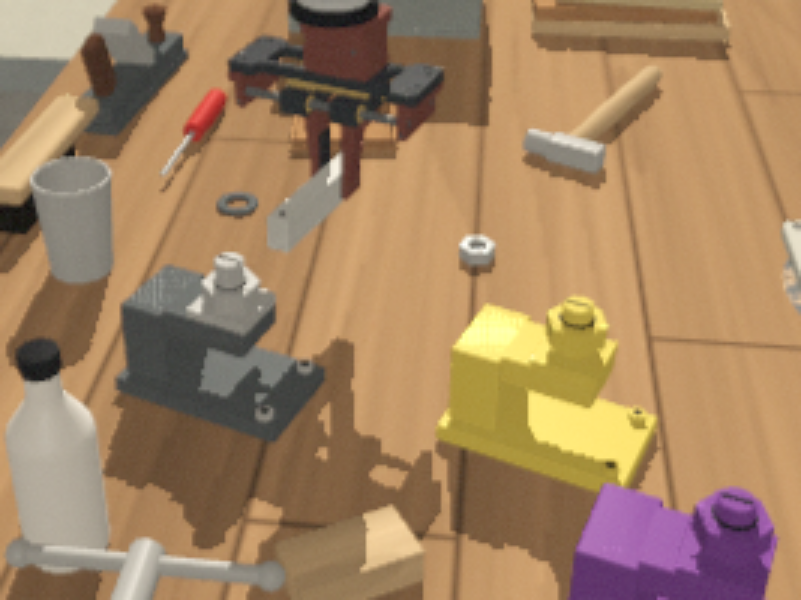

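The bar is held level and clear of the bracket (crop (305,205)). The bystanders are untouched.

Call:
{"method": "arm_command", "body": {"series": [{"linear": [-0.036,0.0175,0],"turn": 0},{"linear": [-0.036,0.0175,0],"turn": 0},{"linear": [-0.036,0.0175,0],"turn": 0},{"linear": [-0.036,0.0175,0],"turn": 0},{"linear": [-0.036,0.0175,0],"turn": 0},{"linear": [-0.036,0.0175,0],"turn": 0},{"linear": [-0.036,0.0175,0],"turn": 0},{"linear": [-0.036,0.0175,0],"turn": 0},{"linear": [-0.036,0.0175,0],"turn": 0},{"linear": [-0.0375,0.0181,0],"turn": 0}]}}

```text
t: 21.3
ee_pos: [581.7, -365.9, 116.3]
orientation: [-2.56, -1.817, 0.001]
ft_force: [0.8, 0.7, -1.3]
width: 19.7
grasp_force: 29.9
```

Call:
{"method": "arm_command", "body": {"series": [{"linear": [0,0,0],"turn": -0.114},{"linear": [0,0,0],"turn": -0.114},{"linear": [0,0,0],"turn": -0.114},{"linear": [0,0,0],"turn": -0.114},{"linear": [0,0,0],"turn": 0},{"linear": [0,0,0],"turn": 0},{"linear": [0,0,0],"turn": 0}]}}

```text
t: 22.0
ee_pos: [582.2, -364.6, 117.4]
orientation: [-2.087, -2.347, 0.0]
ft_force: [0.6, 0.8, -2.1]
width: 19.5
grasp_force: 30.0
```

```bash
python3 st.py
python3 - <<'E'
from h import *
d=ctrl.get_image("wrist")
s=ctrl.get_image("scene");a=cv2.resize(s["frame"][90:190,160:293],(533,400),interpolation=cv2.INTER_CUBIC)
im=np.zeros((400,800,3),np.uint8);im[:,:400]=cv2.resize(d["frame"][0:320,160:480],(400,400));im[:,400:]=a[:,60:460]
cv2.imwrite("pics/w6.png",im)
E
```

```text
t 22.2 p [ 582.4 -364.8  118.1] q6 -0.696 F [ 0.1  0.5 -2.4] M [-0.116 -0.126  0.015] Mz [ 0.001  0.05   0.033 -0.022] w 19.7 g 30.0
```

View pics/w6.png

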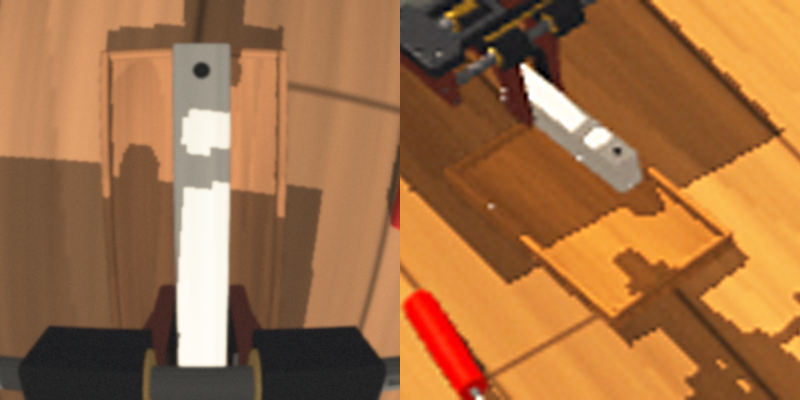

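The wrist view (left half) shows the bar centred and parallel in the tray. I'll lower it.

Call:
{"method": "arm_command", "body": {"series": [{"linear": [0,0,0.03],"turn": 0},{"linear": [0,0,0.03],"turn": 0},{"linear": [0,0,0.015],"turn": 0},{"linear": [0,0,0.007],"turn": 0},{"linear": [0,0,0.005],"turn": 0},{"linear": [0,0,0],"turn": 0},{"linear": [0,0,0],"turn": 0}]}}

```text
t: 23.0
ee_pos: [583.2, -365.4, 32.2]
orientation: [2.083, 2.349, 0.0]
ft_force: [-0.2, -0.4, -2.6]
width: 19.6
grasp_force: 30.0
```

```bash
python3 st.py
```

```text
t 23.2 p [ 582.8 -365.1   31.8] q6 -0.696 F [-0.1 -0.5 -2.1] M [-0.114 -0.104  0.006] Mz [ 0.03   0.004 -0.03   0.022] w 19.86 g 30.0
```

Call:
{"method": "arm_command", "body": {"series": [{"linear": [0,0,0.0012],"turn": 0},{"linear": [0,0,0.0012],"turn": 0},{"linear": [0,0,0],"turn": 0},{"linear": [0,0,0],"turn": 0}]}}

```text
t: 23.6
ee_pos: [582.8, -365.0, 30.9]
orientation: [2.084, 2.35, 0.0]
ft_force: [-4.6, 3.4, 13.5]
width: 19.8
grasp_force: 30.0
```

```bash
python3 st.py
```

```text
t 23.8 p [ 582.8 -365.    30.9] q6 -0.696 F [-4.4  3.6 12.9] M [ 0.232  0.732 -0.042] Mz [-0.06   0.004 -0.068 -0.046] w 19.85 g 30.0
```

Call:
{"method": "arm_command", "body": {"series": [{"linear": [0,0,0],"turn": 0},{"linear": [0,0,0],"turn": 0},{"linear": [0,0,0],"turn": 0},{"linear": [0,0,0],"turn": 0},{"linear": [0,0,-0.015],"turn": 0},{"linear": [0,0,-0.03],"turn": 0},{"linear": [0,0,-0.045],"turn": 0},{"linear": [0,0,-0.045],"turn": 0},{"linear": [0,0,-0.03],"turn": 0},{"linear": [0,0,0],"turn": 0}], "jaw": -0.18}}

```text
t: 24.8
ee_pos: [585.0, -366.6, 200.6]
orientation: [2.078, 2.343, 0.002]
ft_force: [-0.3, -0.4, -0.6]
width: 35.8
grasp_force: 0.0
```

```bash
python3 st.py
python3 - <<'E'
from h import *
d=ctrl.get_image("wrist")
s=ctrl.get_image("scene");e=ctrl.get_image("side")
im=np.zeros((600,800,3),np.uint8);im[:400,:400]=cv2.resize(d["frame"][0:320,160:480],(400,400))
im[:300,400:]=cv2.resize(s["frame"][100:190,170:290],(400,300),interpolation=cv2.INTER_CUBIC)
im[300:,400:]=cv2.resize(s["frame"][210:300,270:390],(400,300),interpolation=cv2.INTER_CUBIC)
im[400:,:400]=cv2.resize(e["frame"][140:200,260:380],(400,200),interpolation=cv2.INTER_CUBIC)
cv2.imwrite("pics/end.png",im)
E
```

```text
t 25.0 p [ 581.6 -364.3  192.6] q6 -0.696 F [-0.2 -0.  -0.3] M [-0.031 -0.087 -0.008] Mz [-0.008 -0.038  0.022 -0.008] w 36.01 g 0.0
```

View pics/end.png

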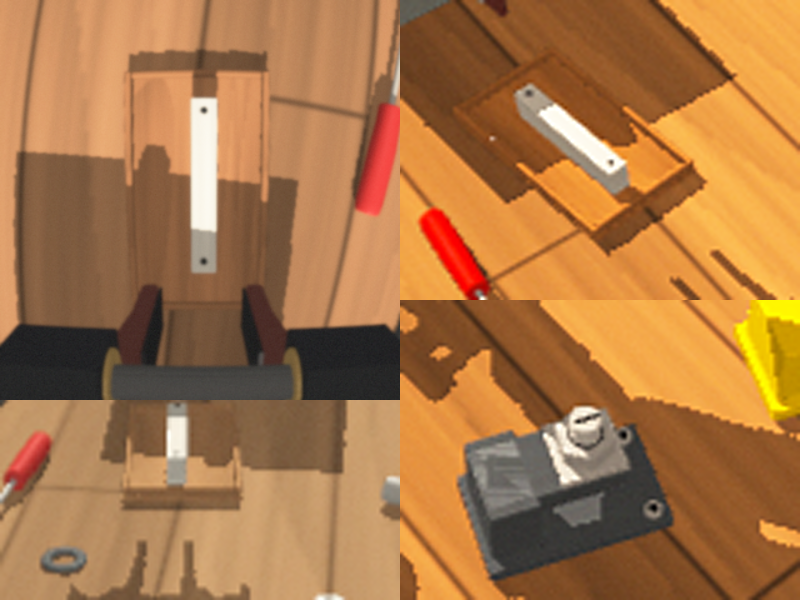

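The bar lies flat and centred in the tray (wrist tile, ends at (204,100) and (204,268)). The bracket and nut are in place, and the gripper is clear at z ≈ 190.

```bash
python3 -c "
from workcell import ctrl
print(ctrl.close_job())"
```

```text
the job is handed in; nothing more can be done
None
```

I tightened the jam nut about 0.8 rad past first touch (estimated from the wrist moment) with no visible turn of the bolt, laid the setting bar flat in the tray, and handed the job in at about 25 s; no verdict was returned.

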